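Fit-test two foot sleeves on a gauge pin and sort them

ROBOT

A 6-joint arm with a two-finger parallel gripper is mounted at the origin on the work surface. World frame = base frame: x ahead of the robot, y to its left, z up, the work surface at z = 0. Lengths are in m, angles in rad, forces in N, time in s.
With the tool pointing down it reaches from about 0.325 to 0.75 m from the base axis. Payload 7.6 kg.
Tool frame: the origin (TCP) lies at the very end of the fingers, on their centre line; the grasp point (between the pads) lies 19 mm behind it; y points along the fingers, x is the direction in which the jaws open and shut, and the axes are right-handed (so a half turn about y gives the same grasp; the last joint's range is limited). The gripper opens to 85 mm and grips with 20 to 120 N. Pads are 22 mm wide; open, the fingers measure 114 mm over their backs; the gripper's body (76 mm by 85 mm) begins 54 mm behind the grasp point. The pads swing forward as they close: fully open they stand 13 mm farther back than shut.
Start: joints at [1.133, 0.052, 1.401, -0, 1.689, -0.07], TCP at [0.189, 0.49, 0.231] pointing down, gripper open.
Joint ranges: [-2.9, 2.9], [-0.91, 2.17], [0.12, 2.37], [-1.06, 4.2], [0.26, 2.73], [-2.93, 2.93]. Speed limits (rad/s): [2.57, 2.57, 3.01, 3.14, 3.14, 3.14].

INTERFACE

Orientations are given as a rotation vector (axis times angle).
In Python, from station import status, vision, manip gives the robot as it stands.
- The arm moves only by the tool arm_command, never from a script. Its argument "series" is text: rows parted by semicolons, each of 7 numbers parted by spaces: the shift along the tool's x, y, z in m, then the turn, a rotation vector about the tool's x, y, z in degrees, then the finger opening in m, from 0 to 0.0854. A call has exactly 5 rows; each row is the pose to reach, as a shift and turn from the pose measured when the call began, along the tool's axes at that moment; what a row does not reach only later rows make up. A row lasts 1/12 s, in which the tool goes at most 41.7 mm and 7.16 degrees, less where a joint would pass 70% of its speed; a pose out of reach is approached as far as the arm can. A call with a gripper value outside its range is refused whole. The fingers move at their own pace and stop on an object; "squeeze" is the grip in N (left out, the last holds). Time passes only in rows, so rows that repeat a pose let the fingers close, or fill a call up. It gives the time, the measured TCP pose, the force and the opening at its end, in the units of the state.
- status.observe(): the state, without advancing time (a new reading comes with each control period).
- vision.read_camera(name): name is "scene" or "top"; returns a dict with "img" (420x560x3 uint8, red, green, blue), "intrinsics" (3x3 intrinsics, pixels), "dist" ([k1, k2, p1, p2, k3] as OpenCV has them; the pictures are not rectified), "rvec" (rotation vector, rad) and "tvec" (3), from world to camera coordinates, as OpenCV has them. Camera axes: x right, y down, z forward; pixel columns grow to the right and rows downward; lengths in m; the calibration is good to about 2 mm. A picture is of the moment at which its call begins. There is no depth.
- manip.close_job(): hands the job in, once; it reports no verdict.
The state is a dict: "clock": time; "qpos": joint angles; "qvel": joint speeds; "tau": joint torques, N m; "ee_pos": TCP position; "tool_rot": TCP orientation; "wrist_force": force on the tool from outside, world axes, zero at the start; "moment": the same for the moment, N m; "grip_width": finger opening in m.
Only numpy, scipy, OpenCV 4.12 (cv2) and the standard library are available. Lean on these libraries where they do the work, as an engineer would, in place of code of your own. Each camera call takes 0.05 s, during which the arm holds its last target. There are 200 camera calls.

TASK

Two square metal sleeves lie on the bench, and only one of them fits the gauge pin: find it by trying, without forcing, and slide it open end first along the pin until it is fully home against the block. Then take it off and stand it upright, open end up, on the black rubber mat, and put the other sleeve, which will not go on, in the grey tray. Leave the pen, the jar and the tin where they are.

Things in the scene. Friction and masses are not known exactly. Their poses are not given: they have to be found in the camera images.
- sleeve_a: plain aluminium square sleeve, 34 x 34 x 56 mm, lying on a side. A round bore, 46 mm deep, opens in one end only; the solid end has a black rubber foot. Two look alike: one bore is 23 mm, the other 17 mm, not told which. Origin: middle of the side it lies on at first (17 mm off the sleeve's axis); x runs along the sleeve, out of the open end; z from that side through the axis (up at first)
- sleeve_a_mouth (a point): centre of the open end of sleeve_a, on its axis; 56 mm from the solid end's centre
- sleeve_b: plain aluminium square sleeve, 34 x 34 x 56 mm, lying on a side. A round bore, 46 mm deep, opens in one end only; the solid end has a black rubber foot. Two look alike: one bore is 23 mm, the other 17 mm, not told which. Origin: middle of the side it lies on at first (17 mm off the sleeve's axis); x runs along the sleeve, out of the open end; z from that side through the axis (up at first)
- sleeve_b_mouth (a point): centre of the open end of sleeve_b, on its axis; 56 mm from the solid end's centre
- gauge: fixed fit gauge: dark base plate (x -60 to 70, y -50 to 50, 12 mm thick), upright grey block (x 0 to 50, 74 mm wide, top at 105 mm) and a level steel pin, 20 mm diameter, that sticks out 42 mm from the block's face along -x at 75 mm height, its nose tapered to 13 mm over the last 5 mm. Origin: on the bench under the pin's root; z up
- gauge_shoulder (a point): root of the pin: its axis meets the block's flat face (the shoulder). Axes as the gauge's: the pin points to -x
- gauge_nose (a point): centre of the pin's free end, 42 mm from the shoulder
- mat: fixed flat black rubber mat, 140 x 140 mm, 5 mm thick; origin: centre of its underside, x and y along its edges
- tray: fixed open grey tray with walls, 140 x 140 mm outside, 35 mm high, walls and floor 4 mm; origin: centre of its underside, x and y along its edges
- marker: square white and black marking pen, 12 x 12 x 100 mm, lying along its y; origin under its middle
- jar: small clear screw jar, 40 mm across, 50 mm high, standing; origin under its centre
- tin: open grey paint tin, 80 mm across, 90 mm high, standing; origin under its centre
There are look-alikes about, which are no part of the job. Leave any pink or red look-alike of the sleeve_b alone.

How it is judged:
On the way:
1. the sleeve that fits is fully home on the gauge pin: the centre of its open end within 6 mm of the shoulder point and its axis within 0.12 rad of the pin's, for 0.2 s (distance between sleeve_a_mouth and gauge_shoulder below 0.006 m and angle between the x axis of sleeve_a and the x axis of gauge, either way round below 0.12 rad), for 0.2 s.
At the end, for the whole second after the job is handed in: The fitting sleeve stands at rest on the mat, open end up, axis within 0.1 rad of vertical, open end's centre over the mat, 55 to 68 mm above its underside; the other rests inside the tray: origin and open end within 70 mm of its centre along each edge, below 60 and 65 mm (x of sleeve_a_mouth in the frame of mat between -0.07 and 0.07 m and y of sleeve_a_mouth in the frame of mat between -0.07 and 0.07 m and angle between sleeve_a's own x axis and vertical below 0.1 rad and z of sleeve_a_mouth in the frame of mat between 0.055 and 0.068 m and linear speed of each of sleeve_a, sleeve_b below 0.02 m/s and angular speed of sleeve_a below 0.2 rad/s and x of sleeve_b_mouth in the frame of tray between -0.07 and 0.07 m and y of sleeve_b_mouth in the frame of tray between -0.07 and 0.07 m and x of sleeve_b in the frame of tray between -0.07 and 0.07 m and y of sleeve_b in the frame of tray between -0.07 and 0.07 m and z of sleeve_b in the frame of tray below 0.06 m and z of sleeve_b_mouth in the frame of tray below 0.065 m); the robot touches nothing.
It fails at once if the gauge is pressed with more than 60 N (a sleeve is forced) (contact force between gauge and anything else above 60 N).
It fails at once if the marker is moved more than 30 mm (distance of marker from where it was at the start of the episode above 0.03 m).
It fails at once if the jar is moved more than 30 mm (distance of jar from where it was at the start of the episode above 0.03 m).
It fails at once if the tin is moved more than 30 mm (distance of tin from where it was at the start of the episode above 0.03 m).
It also fails if it takes over 72 s, if anything falls off the work surface, if the arm or the gripper's body presses on something with over 40 N, if the wrist force passes 120 N, or if a joint passes its speed limit or range.

## Working session

There is one attempt and no reset: what is moved stays moved. The work goes in short steps, Python scripts to look and compute and a tool call to move; the robot and the scene stay as the last step left them, time stands still between calls to the robot, and variables do not carry over. Pictures are saved under pics/ and viewed, about 8 in all and at most 12, crops included, and the job is handed in when it is done.

Besides the shell and the picture viewer there is one more tool, called after ">>>" as name(argument=value, ...) on one line, values as JSON. arm_command: Moves the arm, as the interface text tells. Its arguments: {"type":"object","properties":{"series":{"type":"string"},"squeeze":{"type":"number"}},"required":["series"]}

```bash
mkdir -p pics; ls; python3 - <<'E'
from station import status, vision
import cv2,numpy as np,pickle
s=status.observe(); print({k:np.round(v,3).tolist() for k,v in s.items()})
for n in ("scene","top"):
    d=vision.read_camera(n); pickle.dump(d,open(n+"0.pkl","wb"))
    cv2.imwrite(f"pics/{n}0.png",cv2.resize(d["img"][:,:,::-1],(800,600),interpolation=cv2.INTER_CUBIC))
    print(n,np.round(d["rvec"],3),np.round(d["tvec"],3),(-cv2.Rodrigues(d["rvec"])[0].T@d["tvec"].ravel()).round(3),d["intrinsics"].round(1).tolist(),d["dist"])
E
```

```text
pics
{'clock': 0.0, 'qpos': [1.133, 0.053, 1.402, -0.0, 1.689, -0.07], 'qvel': [0.001, -0.002, -0.001, -0.001, 0.001, -0.0], 'tau': [-0.0, -38.167, -36.019, 0.0, 0.006, 0.0], 'ee_pos': [0.189, 0.49, 0.23], 'tool_rot': [-1.362, -0.933, 0.935], 'wrist_force': [0.568, -0.022, -0.331], 'moment': [0.012, 0.016, 0.008], 'grip_width': 0.085}
scene [ 1.268  2.083 -1.07 ] [ 0.239 -0.238  1.286] [1.161 0.332 0.557] [[384.1, 0.0, 283.8], [0.0, 384.1, 209.0], [0.0, 0.0, 1.0]] [0.03616979 0.         0.         0.         0.        ]
top [ 2.135 -2.179  0.143] [0.043 0.564 0.845] [0.452 0.036 0.91 ] [[405.9, 0.0, 279.6], [0.0, 405.9, 220.3], [0.0, 0.0, 1.0]] [-0.07350278  0.          0.          0.          0.        ]
```

View pics/scene0.png

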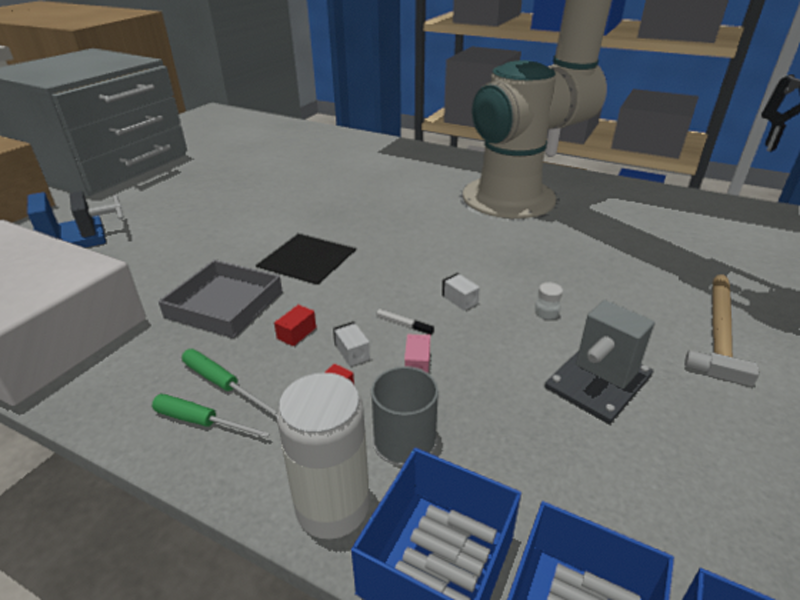

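View pics/top0.png

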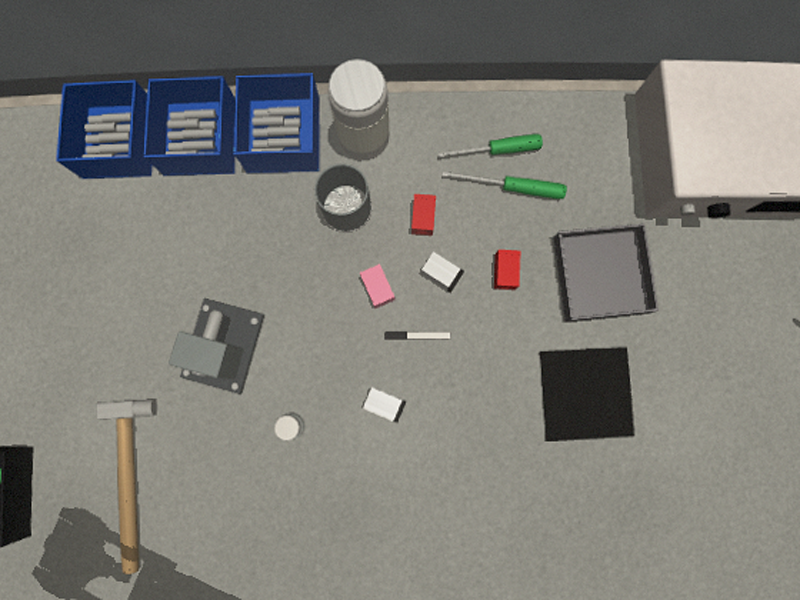

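Top view (800x600): white sleeves at (441,272) and (384,405), with black feet at their lower right; gauge at (218,345) with the pin pointing up; mat at (587,394), tray at (605,272). The scene view shows both mouths facing away from the feet. Next I'll measure positions and crop the mouths.

```bash
cat > h.py <<'E'
import cv2,numpy as np,pickle
from scipy.spatial.transform import Rotation as R
def ray(d,px):
    u=cv2.undistortPoints(np.array(px,float).reshape(-1,1,2),d["intrinsics"],d["dist"]).reshape(-1,2)
    Rm=cv2.Rodrigues(d["rvec"])[0]; c=-Rm.T@d["tvec"].ravel()
    return c,np.c_[u,np.ones(len(u))]@Rm
def onz(d,px,z):
    c,v=ray(d,px); return (c+v*((z-c[2])/v[:,2])[:,None])[:,:2]
def proj(d,p): return cv2.projectPoints(np.array(p,float).reshape(-1,1,3),d["rvec"],d["tvec"],d["intrinsics"],d["dist"])[0].reshape(-1,2)
def load(n): return pickle.load(open(n,"rb"))
E
python3 - <<'E'
from h import *
from station import status
t=load("top0.pkl"); s=load("scene0.pkl"); img=t["img"]; hsv=cv2.cvtColor(img,cv2.COLOR_RGB2HSV)
def blobs(m,name,z,roi):
    x0,y0,x1,y1=[int(a*.7) for a in roi]; k=np.zeros_like(m); k[y0:y1,x0:x1]=m[y0:y1,x0:x1]
    for c in cv2.findContours(k,cv2.RETR_EXTERNAL,cv2.CHAIN_APPROX_NONE)[0]:
        if cv2.contourArea(c)<60: continue
        p=onz(t,c.reshape(-1,2),z); r=cv2.minAreaRect((p*1000).astype(np.float32))
        print(name,np.round(r[0],1),np.round(r[1],1),"ang",round(r[2],1),"px",c.reshape(-1,2).mean(0)/.7)
wh=((hsv[...,2]>185)&(hsv[...,1]<40)).astype(np.uint8)
blobs(wh,"sleeveFar",.034,(415,245,470,298)); blobs(wh,"sleeveNear",.034,(350,375,415,430))
bl=((hsv[...,2]<45)).astype(np.uint8)
blobs(bl,"mat",.005,(520,335,650,450))
blobs(bl,"foot",.034,(415,245,470,298)); blobs(bl,"foot",.034,(350,375,415,430))
# gauge corners of the base plate (800 px coords)
print("plate",onz(t,np.array([[205,299],[264,315],[240,393],[180,377]])*.7,.012).round(4).tolist())
print("tray",onz(t,np.array([[555,234],[643,226],[656,313],[566,321]])*.7,.035).round(3).tolist())
print("jar,tin,pen",onz(t,np.array([[287,428]])*.7,.05),onz(t,np.array([[343,190]])*.7,.09),onz(t,np.array([[385,335],[450,336]])*.7,.012))
T=R.from_rotvec(status.observe()["tool_rot"]).as_matrix(); print(T.round(3))
a=img[190:320,110:200]
cr=[cv2.resize(x,None,fx=6,fy=6,interpolation=cv2.INTER_CUBIC)[:300,:400] for x in (s["img"][215:265,225:290],s["img"][180:230,300:365])]
g1=cv2.resize(img[200:285,115:190],(400,300)); g1=cv2.resize(img[200:285,115:228],(400,300),interpolation=cv2.INTER_CUBIC); g2=cv2.resize(img[165:300,240:420],(400,300),interpolation=cv2.INTER_CUBIC)
def pad(x): 
    o=np.zeros((300,400,3),np.uint8);o[:x.shape[0],:x.shape[1]]=x;return o
cv2.imwrite("pics/crops.png",np.vstack([np.hstack([pad(c) for c in cr]),np.hstack([g1,g2])])[:,:,::-1])
E
```

```text
sleeveFar [635.8 -32.3] [49.  33.6] ang 55.1 px [440.3874092  268.37772397]
sleeveNear [431.4  61.1] [48.8 34.8] ang 65.8 px [381.55462185 403.67647059]
mat [ 439.6 -257.8] [138.5 139. ] ang 1.7 px [585.8677686  393.44746163]
plate [[0.5989, 0.338], [0.5716, 0.2437], [0.4509, 0.2802], [0.4769, 0.375]]
tray [[0.687, -0.213], [0.698, -0.355], [0.56, -0.365], [0.55, -0.223]]
jar,tin,pen [[0.39887962 0.19998351]] [[0.74443727 0.11135835]] [[ 0.53649044  0.0547437 ]
 [ 0.53288829 -0.04624859]]
[[ 0.36  -0.001 -0.933]
 [ 0.933 -0.001  0.36 ]
 [-0.001 -1.     0.   ]]
```

View pics/crops.png

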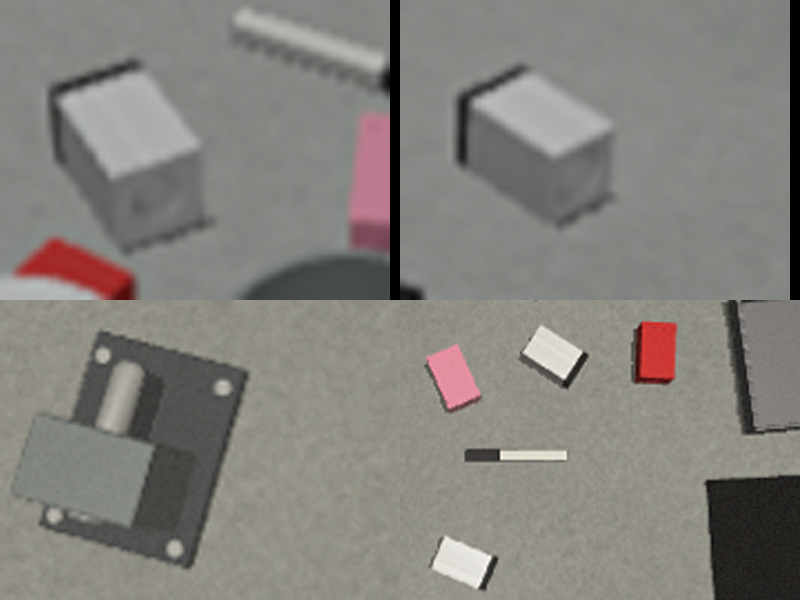

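Crops: the mouths face the lower right in the scene view. The far sleeve's hole (about crop (158,190)) looks larger compared with its face. I'll check both profiles along the mouth faces and the gauge projection numerically.

```bash
python3 - <<'E'
from h import *
t=load("top0.pkl"); s=load("scene0.pkl")
from scipy.ndimage import map_coordinates as mc
g=cv2.cvtColor(s["img"],cv2.COLOR_RGB2GRAY).astype(float)
for n,c,a in (("far",(.6338,-.0352),55.1),("near",(.430,.058),65.8)):
    m=np.array([np.cos(np.radians(a)),np.sin(np.radians(a))]); w=np.array([-m[1],m[0]])
    mo=np.array(c)+.028*m; u=np.arange(-20,21,2)/1000
    for dz in (-.004,0,.004):
        p=proj(s,[[*(mo+k*w),.017+dz] for k in u]); print(n,dz,mc(g,[p[:,1],p[:,0]],order=1).round().astype(int))
xg=-np.array([np.cos(np.radians(-16.3)),np.sin(np.radians(-16.3))]);yg=np.array([-xg[1],xg[0]]);o=np.array([.529,.308])
G=lambda x,y,z:[*(o+x*xg+y*yg),z]
pts=[G(-.042,0,.075),G(0,0,.075),G(0,.037,.105),G(0,-.037,.105),G(.05,.037,.105),G(.05,-.037,.105),G(-.06,.05,.012),G(-.06,-.05,.012),G(.07,.05,.012),G(.07,-.05,.012),G(-.037,.01,.075),G(-.037,-.01,.075)]
out=[]
for d,(x0,y0,x1,y1) in ((t,(115,195,195,285)),(s,(375,205,465,300))):
    k=6; im=cv2.resize(d["img"][y0:y1,x0:x1],None,fx=k,fy=k,interpolation=cv2.INTER_CUBIC)[:,:,::-1].copy()
    for p in proj(d,pts): cv2.circle(im,tuple(int(v) for v in ((p-[x0,y0]+.5)*k)),3,(0,0,255),-1)
    out.append(cv2.resize(im,(400,int(im.shape[0]*400/im.shape[1]))))
h=min(o.shape[0] for o in out); cv2.imwrite("pics/g.png",np.hstack([o[:h] for o in out]))
E
```

```text
far -0.004 [112 101 103 110 111 108 101  97 101 105 108 110 112 115 118 116 113 111
 114 121 130]
far 0 [103 100 104 110 112 107  95  95 102 107 108 109 108 107 110 111 111 111
 113 121 131]
far 0.004 [ 98  99 102 108 112 110 102 103 106 108 110 109 107 104 104 107 110 110
 113 120 130]
near -0.004 [103 104 105 104 101 102 104 106 109 111 112 112 114 115 117 116 115 112
 112 124 131]
near 0 [103 105 106 106 106 108 109 112 113 113 112 111 111 110 109 109 111 109
 113 123 130]
near 0.004 [105 105 107 108 108 110 111 113 113 112 111 110 107 103  99 102 105 105
 112 124 131]
```

View pics/g.png

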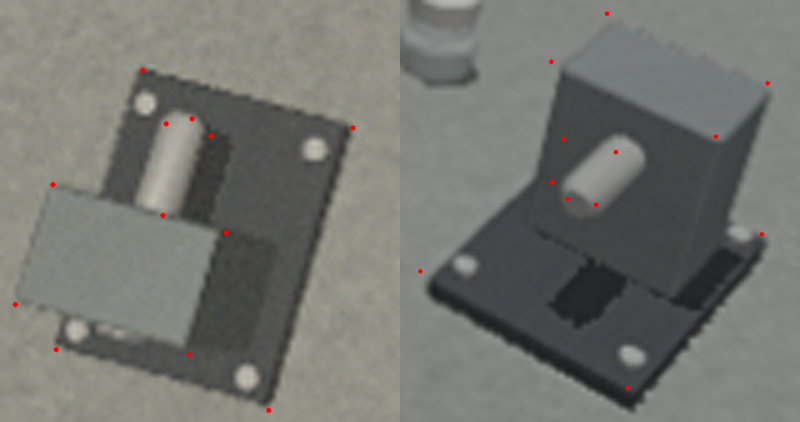

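The plate dots match in both views. The pin sits about 2 mm more to +y than my model, and the crescents in the mouth profiles hint that the near sleeve has the wider bore, so I'll try that one first. Next is a small planner that turns world targets into tool-frame steps.

```bash
cat >> h.py <<'E'
def rot(phi,tilt=0):
    """tool down, x at heading phi deg; then turned by tilt deg about tool x"""
    p=np.radians(phi); x=np.array([np.cos(p),np.sin(p),0]); y=np.array([0,0,-1.]); 
    return R.from_matrix(np.c_[x,y,np.cross(x,y)])*R.from_rotvec([np.radians(tilt),0,0])
def plan(*way):
    """way: (pos, Rotation); prints the calls of <=.2 m, <=34 deg, along tool axes at each call's start"""
    from station import status
    s=status.observe(); p=np.array(s["ee_pos"]); r=R.from_rotvec(s["tool_rot"])
    print("t",round(s["clock"],2),"pos",p.round(4),"q",np.round(s["qpos"],2),"f",np.round(s["wrist_force"],1),"w",round(s["grip_width"],4))
    for P,Q in way:
        P=np.array(P); dv=(r.inv()*Q).as_rotvec(); n=max(1,int(np.ceil(max(np.linalg.norm(P-p)/.2,np.degrees(np.linalg.norm(dv))/34))))
        for i in range(n):
            st=R.from_rotvec(dv/n); sh=r.inv().apply((P-p)/(n-i)); print("  ",sh.round(4),np.degrees(dv/n).round(1)); p=p+r.apply(sh); r=r*st
E
python3 - <<'E'
from h import *
plan(([.43,.058,.10],rot(-24.2)),([.43,.058,.006],rot(-24.2)))
E
```

```text
t 0.1 pos [0.1886 0.4896 0.2306] q [ 1.13  0.05  1.4  -0.    1.69 -0.07] f [ 0.3  0.3 -0.5] w 0.0854
   [-0.1053  0.0437 -0.1268] [ 0. 31. -0.]
   [-0.0248  0.0436 -0.163 ] [ 0. 31. -0.]
   [ 0.0628  0.0435 -0.1524] [ 0. 31. -0.]
   [ 0.     0.094 -0.   ] [ 0. -0. -0.]
```

>>> arm_command(series="-0.105 0.044 -0.127 0 31 0 0.0854;-0.105 0.044 -0.127 0 31 0 0.0854;-0.105 0.044 -0.127 0 31 0 0.0854;-0.105 0.044 -0.127 0 31 0 0.0854;-0.105 0.044 -0.127 0 31 0 0.0854")

```text
clock: 0.52
ee_pos: [0.2708, 0.3412, 0.1841]
tool_rot: [-1.515, -0.507, 0.513]
wrist_force: [-0.7, 0.6, -0.0]
grip_width: 0.0853
```

>>> arm_command(series="-0.025 0.044 -0.163 0 31 0 0.07;-0.025 0.044 -0.163 0 31 0 0.07;-0.025 0.044 -0.163 0 31 0 0.07;-0.025 0.044 -0.163 0 31 0 0.07;-0.025 0.044 -0.163 0 31 0 0.07")

```text
clock: 0.93
ee_pos: [0.3503, 0.1918, 0.1387]
tool_rot: [-1.578, -0.074, 0.082]
wrist_force: [-0.5, 0.8, -0.6]
grip_width: 0.0698
```

>>> arm_command(series="0.063 0.043 -0.152 0 31 0 0.07;0.063 0.043 -0.152 0 31 0 0.07;0.063 0.043 -0.152 0 31 0 0.07;0.063 0.043 -0.152 0 31 0 0.07;0.063 0.043 -0.152 0 31 0 0.07")

```text
clock: 1.35
ee_pos: [0.4285, 0.042, 0.0947]
tool_rot: [-1.553, 0.359, -0.352]
wrist_force: [0.5, 2.2, -0.0]
grip_width: 0.0701
```

```bash
python3 - <<'E'
from h import *
plan(([.43,.058,.006],rot(-24.2)))
E
```

```text
t 1.35 pos [0.4285 0.042  0.0947] q [ 0.02 -0.12  1.85 -0.01  1.42  0.47] f [ 0.5  2.2 -0. ] w 0.0701
   [-0.0055  0.0885  0.0162] [ 0.7 -1.7 -0.1]
```

>>> arm_command(series="-0.0055 0.03 0.016 0.7 -1.7 0 0.07;-0.0055 0.06 0.016 0.7 -1.7 0 0.07;-0.0055 0.088 0.016 0.7 -1.7 0 0.07;-0.0055 0.088 0.016 0.7 -1.7 0 0.07;-0.0055 0.088 0.016 0.7 -1.7 0 0.07")

```text
clock: 1.77
ee_pos: [0.4287, 0.0578, 0.0056]
tool_rot: [-1.546, 0.336, -0.327]
wrist_force: [0.8, 1.2, 0.0]
grip_width: 0.0699
```

>>> arm_command(series="0 0 0 0 0 0 0.02;0 0 0 0 0 0 0.02;0 0 0 0 0 0 0.02;0 0 0 0 0 0 0.02;0 0 0 0 0 0 0.02", squeeze=45)

```text
clock: 2.18
ee_pos: [0.4301, 0.0579, 0.0076]
tool_rot: [-1.545, 0.333, -0.33]
wrist_force: [-0.7, 0.8, 7.0]
grip_width: 0.0336
```

```bash
python3 - <<'E'
from h import *
from station import status
xg=-np.array([np.cos(np.radians(-16.3)),np.sin(np.radians(-16.3))]); n=np.array([.529,.310])-.042*xg
P=n-.055*xg; z=status.observe()["ee_pos"][2]+.058; print(n,P,z)
p=status.observe()["ee_pos"]
plan(([p[0],p[1],.16],rot(-24.2)),([P[0],P[1],.16],rot(163.7-90)),([P[0],P[1],z],rot(73.7)))
E
```

```text
[0.56931182 0.298212  ] [0.62210111 0.28277533] 0.06555857535556386
t 2.18 pos [0.4301 0.0579 0.0076] q [0.05 0.01 1.91 0.   1.22 0.47] f [-0.7  0.8  7. ] w 0.0336
   [-0.0003 -0.1524  0.    ] [-0.  -0.  -0.1]
   [ 0.0276 -0.      0.0946] [  0.  -32.6  -0. ]
   [ 0.0743 -0.      0.0648] [  0.  -32.6  -0. ]
   [ 0.0975 -0.      0.0145] [  0.  -32.6  -0. ]
   [ 0.      0.0944 -0.    ] [-0. -0. -0.]
```

>>> arm_command(series="0 -0.03 0 0 0 0 0.02;0 -0.07 0 0 0 0 0.02;0 -0.11 0 0 0 0 0.02;0 -0.15 0 0 0 0 0.02;0 -0.152 0 0 0 0 0.02")

```text
clock: 2.6
ee_pos: [0.4338, 0.058, 0.1686]
tool_rot: [-1.541, 0.322, -0.341]
wrist_force: [0.9, -0.6, 0.6]
grip_width: 0.0332
```

>>> arm_command(series="0.0276 0 0.0946 0 -32.6 0 0.02;0.0276 0 0.0946 0 -32.6 0 0.02;0.0276 0 0.0946 0 -32.6 0 0.02;0.0276 0 0.0946 0 -32.6 0 0.02;0.0276 0 0.0946 0 -32.6 0 0.02")

```text
clock: 3.02
ee_pos: [0.4982, 0.1339, 0.1696]
tool_rot: [-1.567, -0.132, 0.111]
wrist_force: [-1.3, -0.7, -1.6]
grip_width: 0.0332
```

>>> arm_command(series="0.0743 0 0.0648 0 -32.6 0 0.02;0.0743 0 0.0648 0 -32.6 0 0.02;0.0743 0 0.0648 0 -32.6 0 0.02;0.0743 0 0.0648 0 -32.6 0 0.02;0.0743 0 0.0648 0 -32.6 0 0.02")

```text
clock: 3.43
ee_pos: [0.5619, 0.2104, 0.1701]
tool_rot: [-1.497, -0.582, 0.562]
wrist_force: [0.4, -0.1, -1.6]
grip_width: 0.0332
```

>>> arm_command(series="0.0975 0 0.0145 0 -32.6 0 0.02;0.0975 0 0.0145 0 -32.6 0 0.02;0.0975 0 0.0145 0 -32.6 0 0.02;0.0975 0 0.0145 0 -32.6 0 0.02;0.0975 0 0.0145 0 -32.6 0 0.02")

```text
clock: 3.85
ee_pos: [0.625, 0.2874, 0.1701]
tool_rot: [-1.329, -1.023, 1.006]
wrist_force: [-0.3, 0.4, -0.2]
grip_width: 0.0334
```

```bash
python3 - <<'E'
from h import *
plan(([.622,.283,.0656],rot(73.7)))
E
```

```text
t 3.85 pos [0.625  0.2874 0.1701] q [ 0.38  0.53  0.94 -0.    1.65 -0.93] f [-0.3  0.4 -0.2] w 0.0334
   [-0.0054  0.1044  0.0029] [0.6 1.2 0.2]
```

>>> arm_command(series="-0.0055 0.035 0.003 0.6 1.2 0.2 0.02;-0.0055 0.07 0.003 0.6 1.2 0.2 0.02;-0.0055 0.104 0.003 0.6 1.2 0.2 0.02;-0.0055 0.104 0.003 0.6 1.2 0.2 0.02;-0.0055 0.104 0.003 0.6 1.2 0.2 0.02")

```text
clock: 4.27
ee_pos: [0.6207, 0.2825, 0.0642]
tool_rot: [-1.329, -0.994, 1.0]
wrist_force: [-0.2, -0.4, 0.4]
grip_width: 0.0337
```

```bash
python3 - <<'E'
from h import *
from station import vision
plan(([.622,.283,.0656],rot(73.7)))
out=[]
for n,(x0,y0,x1,y1) in (("top",(110,170,200,260)),("scene",(370,210,460,300))):
    d=vision.read_camera(n); pickle.dump(d,open(n+"1.pkl","wb"))
    out.append(cv2.resize(d["img"][y0:y1,x0:x1],(400,400),interpolation=cv2.INTER_CUBIC))
cv2.imwrite("pics/pin1.png",np.hstack(out)[:,:,::-1])
E
```

```text
t 4.27 pos [0.6207 0.2825 0.0642] q [ 0.37  0.6   1.07  0.    1.48 -0.91] f [-0.2 -0.4  0.4] w 0.0337
   [ 0.0008 -0.0014 -0.0011] [-0.2  0.  -0.1]
```

View pics/pin1.png

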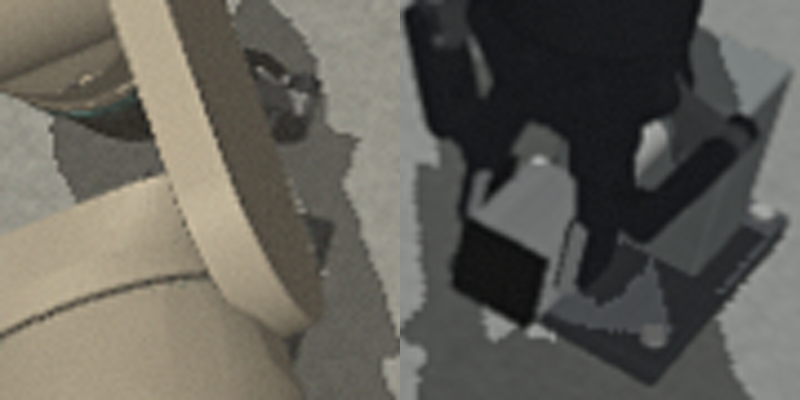

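The top view is blocked by the arm. The scene view shows the sleeve's black foot at about px (392.5,271). I'll compare its pixel offset with that of the pin.

```bash
python3 - <<'E'
from h import *
d=load("scene1.pkl")
x0,y0=370,210; g=d["img"][y0:y0+90,x0:x0+90].max(2); 
m=(g<30).astype(np.uint8); m[:40]=0; m[:,45:]=0
c=max(cv2.findContours(m,0,1)[0],key=cv2.contourArea); ap=cv2.approxPolyDP(c,3,True).reshape(-1,2); print("foot area",cv2.contourArea(c),(ap+[x0,y0]).tolist())
M=cv2.moments(c); print("foot centroid",M["m10"]/M["m00"]+x0,M["m01"]/M["m00"]+y0)
xg=-np.array([np.cos(np.radians(-16.3)),np.sin(np.radians(-16.3))]);yg=np.array([-xg[1],xg[0]])
f=np.array([.6207,.2825])-.028*xg
F=np.array([*f,.0736]); print("foot pred",proj(d,F), [proj(d,[*(f+a*yg),.0736+b]).round(1).tolist() for a in(-.017,.017) for b in(-.017,.017)])
print("d/d1cm xg,yg,z",[ (proj(d,F+.01*np.array(v))-proj(d,F)).round(2).tolist() for v in ([*xg,0],[*yg,0],[0,0,1])])
o=np.array([.529,.310]); n=o-.042*xg
print("nose pred",proj(d,[*n,.075]),[proj(d,[*(o-.037*xg+a*yg),.075]).round(1).tolist() for a in (-.01,.01)],"block front top",[proj(d,[*(o+a*yg),.105]).round(1).tolist() for a in (-.037,.037)])
s=load("scene0.pkl")["img"][225:262,400:432]
cv2.imwrite("pics/nose.png",cv2.resize(s,None,fx=16,fy=16,interpolation=cv2.INTER_CUBIC)[:,:,::-1])
E
```

```text
foot area 260.5 [[385, 260], [382, 273], [398, 282], [402, 269]]
foot centroid 391.72616762635954 270.95073576455536
foot pred [[389.73625474 272.69059779]] [[[396.8, 284.5]], [[400.2, 270.5]], [[379.9, 274.8]], [[382.7, 260.9]]]
d/d1cm xg,yg,z [[[3.01, -2.94]], [[-5.01, -2.83]], [[0.91, -4.14]]]
nose pred [[413.40828871 249.64361229]] [[[419.7, 250.8]], [[409.9, 245.9]]] block front top [[[446.7, 235.6]], [[409.6, 218.7]]]
```

View pics/nose.png

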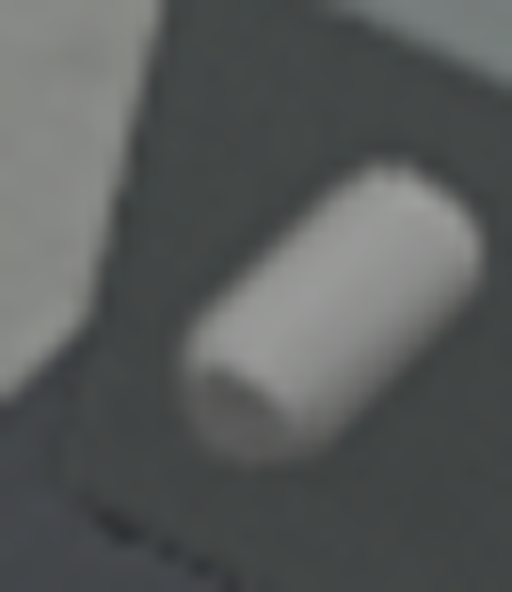

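The nose face centre is at px (414.4,250.4). The sleeve agrees with it to a few mm, which is within the taper's capture range, so I'll advance gently and watch the force.

>>> arm_command(series="0.0005 0 0.008 -0.2 0 0 0.02;0.0005 0 0.016 -0.2 0 0 0.02;0.0005 0 0.022 -0.2 0 0 0.02;0.0005 0 0.027 -0.2 0 0 0.02;0.0005 0 0.031 -0.2 0 0 0.02")

```text
clock: 4.78
ee_pos: [0.5948, 0.2924, 0.0701]
tool_rot: [-1.338, -1.008, 0.989]
wrist_force: [16.0, -3.2, -6.7]
grip_width: 0.0334
```

>>> arm_command(series="0 0 0.002 0 0 0 0.02;0 0 0.004 0 0 0 0.02;0 0 0.006 0 0 0 0.02;0 0 0.007 0 0 0 0.02;0 0 0.008 0 0 0 0.02")

```text
clock: 5.2
ee_pos: [0.5873, 0.294, 0.0693]
tool_rot: [-1.34, -1.008, 0.988]
wrist_force: [3.7, -0.9, -6.0]
grip_width: 0.0329
```

>>> arm_command(series="0 0.001 0 0 0 0 0.02;0 0.002 0 0 0 0 0.02;0 0.003 0 0 0 0 0.02;0 0.003 0 0 0 0 0.02;0 0.003 0 0 0 0 0.02")

```text
clock: 5.62
ee_pos: [0.5873, 0.2941, 0.0664]
tool_rot: [-1.34, -1.008, 0.988]
wrist_force: [-0.6, 1.2, -0.6]
grip_width: 0.0333
```

```bash
python3 - <<'E'
from h import *
from station import vision
d=vision.read_camera("scene"); pickle.dump(d,open("scene2.pkl","wb"))
plan(([.5873,.294,.0656],rot(73.7)))
x0,y0=370,210; cv2.imwrite("pics/pin2.png",cv2.resize(d["img"][y0:y0+80,x0:x0+100],(800,600),interpolation=cv2.INTER_CUBIC)[:,:,::-1])
E
```

```text
t 5.67 pos [0.5873 0.2941 0.0665] q [ 0.41  0.51  1.18 -0.01  1.43 -0.87] f [-0.1 -0.3 -0.8] w 0.0333
   [-0.0002  0.0009  0.    ] [ 0.8 -0.   0.2]
```

View pics/pin2.png

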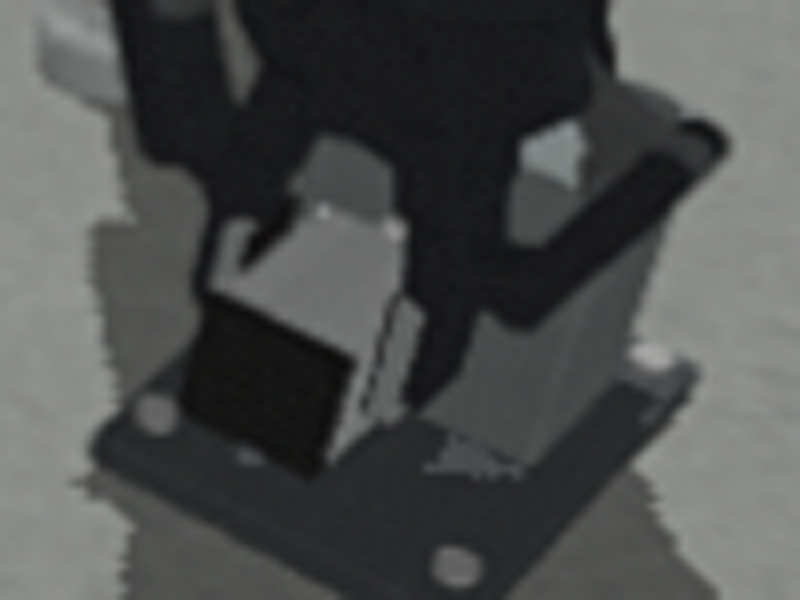

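No force now, and the sleeve seems to be about 9 mm onto the nose. I'll carry on gently.

>>> arm_command(series="0 0 0.003 0.4 0 0 0.02;0 0 0.006 0.8 0 0 0.02;0 0 0.008 0.8 0 0 0.02;0 0 0.010 0.8 0 0 0.02;0 0 0.012 0.8 0 0 0.02")

```text
clock: 6.08
ee_pos: [0.5756, 0.2976, 0.0663]
tool_rot: [-1.328, -1.0, 0.994]
wrist_force: [0.1, -0.2, -0.7]
grip_width: 0.0332
```

>>> arm_command(series="0 0 0.003 0 0 0 0.02;0 0 0.006 0 0 0 0.02;0 0 0.009 0 0 0 0.02;0 0 0.012 0 0 0 0.02;0 0 0.015 0 0 0 0.02")

```text
clock: 6.5
ee_pos: [0.5609, 0.3019, 0.0664]
tool_rot: [-1.328, -1.0, 0.994]
wrist_force: [-0.3, 0.0, -0.3]
grip_width: 0.0333
```

>>> arm_command(series="0 0 0.001 0 0 0 0.02;0 0 0.002 0 0 0 0.02;0 0 0.003 0 0 0 0.02;0 0 0.004 0 0 0 0.02;0 0 0.005 0 0 0 0.02")

```text
clock: 6.92
ee_pos: [0.5576, 0.3029, 0.0666]
tool_rot: [-1.331, -1.002, 0.991]
wrist_force: [11.7, -1.2, -5.3]
grip_width: 0.0332
```

>>> arm_command(series="0 0 0.002 0 0 0 0.02;0 0 0.003 0 0 0 0.02;0 0 0.003 0 0 0 0.02;0 0 0.003 0 0 0 0.02;0 0 0.003 0 0 0 0.02")

```text
clock: 7.33
ee_pos: [0.5577, 0.3028, 0.0668]
tool_rot: [-1.336, -1.006, 0.986]
wrist_force: [15.7, -0.8, -7.8]
grip_width: 0.033
```

```bash
python3 - <<'E'
from h import *
from station import vision,status
d=vision.read_camera("scene"); pickle.dump(d,open("scene3.pkl","wb"))
print(status.observe()["wrist_force"],status.observe()["ee_pos"])
x0,y0=370,200; cv2.imwrite("pics/pin3.png",cv2.resize(d["img"][y0:y0+75,x0:x0+100],(800,600),interpolation=cv2.INTER_CUBIC)[:,:,::-1])
E
```

```text
[14.64002001 -0.35474787 -6.69234906] [0.55769625 0.30284159 0.06679711]
```

View pics/pin3.png

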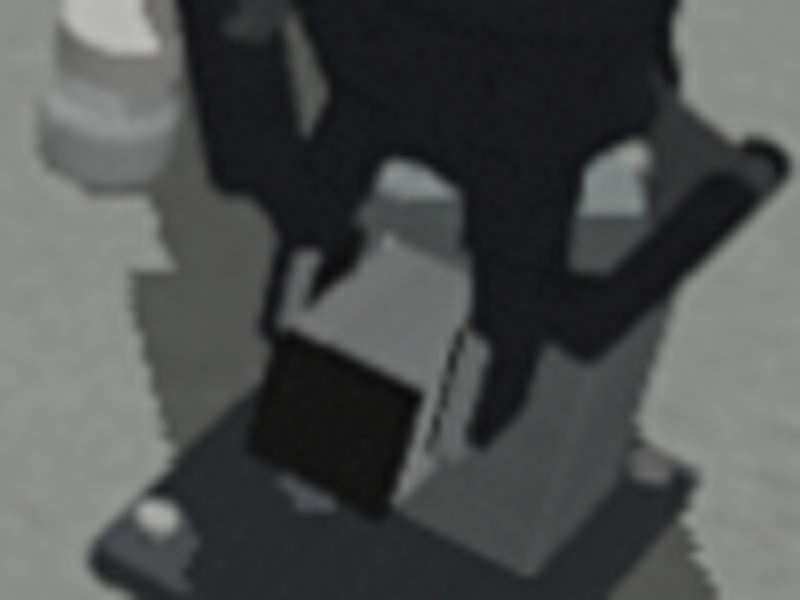

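The sleeve is at the block with the foot centre near px (412,253) and steady contact at 15 N. I'll check numerically how far it travelled.

```bash
python3 - <<'E'
from h import *
xg=-np.array([np.cos(np.radians(-16.3)),np.sin(np.radians(-16.3))])
for n,(x0,y0,x1,y1),e in (("scene1.pkl",(376,250,405,292),[.6207,.2825,.0736]),("scene3.pkl",(398,236,425,270),[.5577,.3028,.0762])):
    d=load(n); g=d["img"][y0:y1,x0:x1].max(2); m=(g<27).astype(np.uint8)
    c=max(cv2.findContours(m,0,1)[0],key=cv2.contourArea); M=cv2.moments(c)
    ap=cv2.approxPolyDP(c,3,True).reshape(-1,2)+[x0,y0]
    f=np.array(e); f[:2]-=.028*xg
    print(n,cv2.contourArea(c),M["m10"]/M["m00"]+x0,M["m01"]/M["m00"]+y0,ap.tolist(),"pred",proj(d,f))
o=np.array([.529,.310]); print("home pred",proj(d,[*(o-.056*xg),.075]), "+1.0,+0.8 bias; 1cm=(3,-2.9)px")
E
```

```text
scene1.pkl 256.5 391.59974009096817 270.9441195581546 [[385, 260], [382, 273], [398, 282], [401, 268]] pred [[389.73625474 272.69059779]]
scene3.pkl 265.0 411.0433962264151 252.43333333333334 [[404, 242], [401, 256], [417, 264], [421, 249]] pred [[409.91270868 253.53135432]]
home pred [[409.64766798 253.30901253]] +1.0,+0.8 bias; 1cm=(3,-2.9)px
```

The sleeve is home within the error: firm stop at 15 N and foot pixel within about 2 px of the prediction. Now I'll withdraw it and carry it to the mat, mouth heading 60° (tangential), to lay it down there and regrasp it tilted.

>>> arm_command(series="0 0 -0.012 0 0 0 0.02;0 0 -0.027 0 0 0 0.02;0 0 -0.045 0 0 0 0.02;0 0 -0.065 0 0 0 0.02;0 0 -0.08 0 0 0 0.02")

```text
clock: 7.8
ee_pos: [0.6356, 0.2796, 0.0677]
tool_rot: [-1.336, -1.006, 0.985]
wrist_force: [0.3, 1.0, -1.1]
grip_width: 0.0332
```

```bash
python3 - <<'E'
from h import *
from station import status
p=np.array(status.observe()["ee_pos"])
plan(([p[0],p[1],.17],rot(73.7)),([.435,-.256,.17],rot(-30)),([.435,-.256,.0145],rot(-30)))
E
```

```text
t 7.8 pos [0.6356 0.2796 0.0677] q [ 0.36  0.62  1.04 -0.    1.48 -0.92] f [ 0.3  1.  -1.1] w 0.0332
   [ 0.0008 -0.1023 -0.0012] [ 0.6 -0.2  0.4]
   [-0.1426 -0.      0.0105] [-0.  25.9  0. ]
   [-0.1328 -0.     -0.0529] [-0.  25.9  0. ]
   [-0.0964 -0.     -0.1056] [-0.  25.9  0. ]
   [-0.0405 -0.     -0.1371] [-0.  25.9  0. ]
   [ 0.      0.1555 -0.    ] [-0. -0. -0.]
```

>>> arm_command(series="0.001 -0.03 -0.001 0.6 -0.2 0.4 0.02;0.001 -0.065 -0.001 0.6 -0.2 0.4 0.02;0.001 -0.1 -0.001 0.6 -0.2 0.4 0.02;0.001 -0.102 -0.001 0.6 -0.2 0.4 0.02;0.001 -0.102 -0.001 0.6 -0.2 0.4 0.02")

```text
clock: 8.22
ee_pos: [0.6367, 0.2803, 0.1735]
tool_rot: [-1.332, -1.004, 0.992]
wrist_force: [0.1, 0.3, -1.0]
grip_width: 0.0337
```

>>> arm_command(series="-0.143 0 0.01 0 26 0 0.02;-0.143 0 0.01 0 26 0 0.02;-0.143 0 0.01 0 26 0 0.02;-0.143 0 0.01 0 26 0 0.02;-0.143 0 0.01 0 26 0 0.02")

```text
clock: 8.63
ee_pos: [0.5856, 0.1421, 0.1712]
tool_rot: [-1.474, -0.648, 0.642]
wrist_force: [1.0, -0.7, -1.9]
grip_width: 0.0331
```

>>> arm_command(series="-0.133 0 -0.053 0 26 0 0.02;-0.133 0 -0.053 0 26 0 0.02;-0.133 0 -0.053 0 26 0 0.02;-0.133 0 -0.053 0 26 0 0.02;-0.133 0 -0.053 0 26 0 0.02")

```text
clock: 9.05
ee_pos: [0.5326, 0.0053, 0.1692]
tool_rot: [-1.552, -0.286, 0.285]
wrist_force: [0.1, -0.7, -0.8]
grip_width: 0.0329
```

>>> arm_command(series="-0.096 0 -0.106 0 26 0 0.02;-0.096 0 -0.106 0 26 0 0.02;-0.096 0 -0.106 0 26 0 0.02;-0.096 0 -0.106 0 26 0 0.02;-0.096 0 -0.106 0 26 0 0.02")

```text
clock: 9.47
ee_pos: [0.4794, -0.1305, 0.1679]
tool_rot: [-1.57, 0.077, -0.074]
wrist_force: [-0.4, 0.6, -0.7]
grip_width: 0.0333
```

>>> arm_command(series="-0.04 0 -0.137 0 26 0 0.02;-0.04 0 -0.137 0 26 0 0.02;-0.04 0 -0.137 0 26 0 0.02;-0.04 0 -0.137 0 26 0 0.02;-0.04 0 -0.137 0 26 0 0.02")

```text
clock: 9.88
ee_pos: [0.4254, -0.2652, 0.1666]
tool_rot: [-1.527, 0.438, -0.432]
wrist_force: [-0.2, -0.1, -0.7]
grip_width: 0.0332
```

```bash
python3 - <<'E'
from h import *
plan(([.435,-.256,.02],rot(-30)))
E
```

```text
t 9.88 pos [ 0.4254 -0.2652  0.1666] q [-0.63  0.02  1.57 -0.    1.56 -0.08] f [-0.2 -0.1 -0.7] w 0.0332
   [0.0038 0.1466 0.0131] [ 0.1 -1.8 -0.2]
```

>>> arm_command(series="0.004 0.04 0.013 0.1 -1.8 -0.2 0.02;0.004 0.08 0.013 0.1 -1.8 -0.2 0.02;0.004 0.12 0.013 0.1 -1.8 -0.2 0.02;0.004 0.145 0.013 0.1 -1.8 -0.2 0.02;0.004 0.146 0.013 0.1 -1.8 -0.2 0.02")

```text
clock: 10.3
ee_pos: [0.4332, -0.2527, 0.0147]
tool_rot: [-1.528, 0.414, -0.4]
wrist_force: [-0.4, 0.7, -2.0]
grip_width: 0.0332
```

>>> arm_command(series="0 0.002 0 0 0 0 0.02;0 0.004 0 0 0 0 0.02;0 0.006 0 0 0 0 0.02;0 0.006 0 0 0 0 0.02;0 0.006 0 0 0 0 0.02")

```text
clock: 10.72
ee_pos: [0.4348, -0.2526, 0.0123]
tool_rot: [-1.529, 0.41, -0.4]
wrist_force: [-7.4, 3.7, 14.2]
grip_width: 0.033
```

>>> arm_command(series="0 0 0 0 0 0 0.06;0 0 0 0 0 0 0.06;0 0 0 0 0 0 0.06;0 -0.03 0 0 0 0 0.06;0 -0.07 0 0 0 0 0.06")

```text
clock: 11.13
ee_pos: [0.4331, -0.2513, 0.0797]
tool_rot: [-1.526, 0.415, -0.393]
wrist_force: [1.8, 0.1, 0.5]
grip_width: 0.0597
```

```bash
python3 - <<'E'
from h import *
r=rot(-30,-42); m=np.array([np.cos(np.radians(60)),np.sin(np.radians(60)),0]); C=np.array([.435,-.2526,.030]); T=C+r.apply([0,.019,0]); A=T+r.apply([0,-.09,0])
print(T,A); plan((A,r),(T,r))
E
```

```text
[ 0.42864326 -0.2636102   0.01588025] [ 0.45875414 -0.21145663  0.08276328]
t 11.13 pos [ 0.4331 -0.2513  0.0797] q [-0.6   0.1   1.66  0.    1.4  -0.08] f [1.8 0.1 0.5] w 0.0597
   [ 0.0013 -0.0015  0.0236] [-21.1   0.4  -0.3]
   [ 0.0012 -0.0099  0.0215] [-21.1   0.4  -0.3]
   [-0.    0.09 -0.  ] [-0.  0. -0.]
```

>>> arm_command(series="0.001 -0.002 0.024 -21 0 0 0.06;0.001 -0.002 0.024 -21 0 0 0.06;0.001 -0.002 0.024 -21 0 0 0.06;0.001 -0.002 0.024 -21 0 0 0.06;0.001 -0.002 0.024 -21 0 0 0.06")

```text
clock: 11.55
ee_pos: [0.4464, -0.2296, 0.0811]
tool_rot: [-1.879, 0.504, -0.326]
wrist_force: [0.4, 0.5, 0.5]
grip_width: 0.0603
```

>>> arm_command(series="0.001 -0.01 0.022 -21 0 0 0.06;0.001 -0.01 0.022 -21 0 0 0.06;0.001 -0.01 0.022 -21 0 0 0.06;0.001 -0.01 0.022 -21 0 0 0.06;0.001 -0.01 0.022 -21 0 0 0.06")

```text
clock: 11.97
ee_pos: [0.4588, -0.2089, 0.0815]
tool_rot: [-2.229, 0.595, -0.241]
wrist_force: [-0.3, 0.0, 1.4]
grip_width: 0.06
```

```bash
python3 - <<'E'
from h import *
from station import vision
r=rot(-30,-42); plan(([.4286,-.2636,.0159],r))
d=vision.read_camera("scene"); pickle.dump(d,open("scene4.pkl","wb"))
x0,y0=150,140; cv2.imwrite("pics/mat4.png",cv2.resize(d["img"][y0:y0+90,x0:x0+120],(800,600),interpolation=cv2.INTER_CUBIC)[:,:,::-1])
m=np.array([.5,.866]); n=np.array([-.866,.5]); C=np.array([.435,-.2526])
for z in (.005,.039): print(z,[((proj(d,[*(C+a*m+b*n),z])-[x0,y0])*6.67).round().astype(int).tolist() for a in(-.028,.028) for b in (-.017,.017)])
E
```

```text
t 11.97 pos [ 0.4588 -0.2089  0.0815] q [-0.15  0.32  1.55 -0.66  1.58  0.45] f [-0.3  0.   1.4] w 0.06
   [ 0.0019  0.0905 -0.0033] [-0.5  1.2 -0.4]
0.005 [[[380, 239]], [[455, 217]], [[436, 299]], [[512, 275]]]
0.039 [[[370, 168]], [[446, 146]], [[427, 226]], [[505, 203]]]
```

View pics/mat4.png

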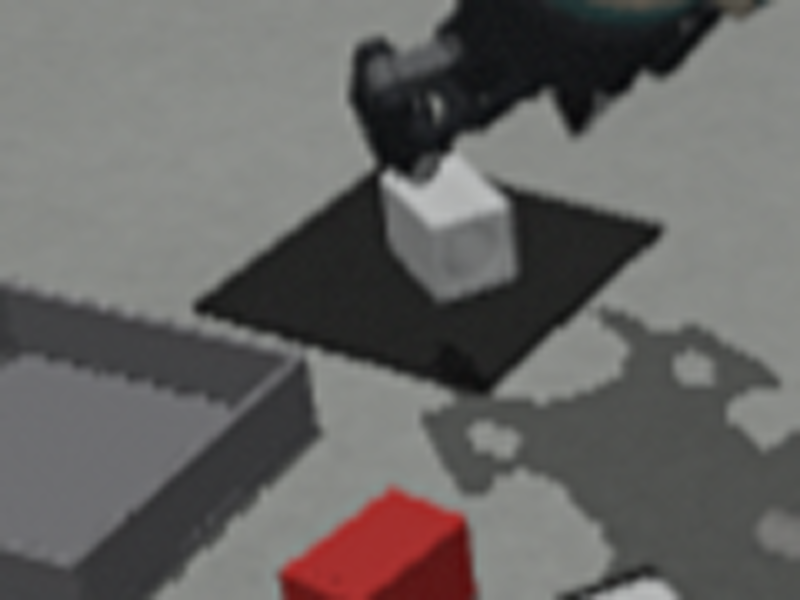

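The sleeve lies flat on the mat where predicted, mouth face at about (475,255). Now the tilted regrasp.

>>> arm_command(series="0.002 0.035 -0.003 -0.5 1.2 -0.4 0.06;0.002 0.065 -0.003 -0.5 1.2 -0.4 0.06;0.002 0.085 -0.003 -0.5 1.2 -0.4 0.06;0.002 0.09 -0.003 -0.5 1.2 -0.4 0.06;0.002 0.09 -0.003 -0.5 1.2 -0.4 0.06")

```text
clock: 12.43
ee_pos: [0.428, -0.2651, 0.0171]
tool_rot: [-2.237, 0.605, -0.271]
wrist_force: [-0.3, 0.5, -0.2]
grip_width: 0.06
```

>>> arm_command(series="0 0 0 0 0 0 0.02;0 0 0 0 0 0 0.02;0 0 0 0 0 0 0.02;0 0 0 0 0 0 0.02;0 0 0 0 0 0 0.02")

```text
clock: 12.85
ee_pos: [0.4294, -0.2651, 0.0188]
tool_rot: [-2.238, 0.603, -0.274]
wrist_force: [0.2, 0.6, 7.1]
grip_width: 0.0332
```

```bash
python3 - <<'E'
from h import *
from station import status
s=status.observe(); p=np.array(s["ee_pos"]); r0=R.from_rotvec(s["tool_rot"])
m=np.array([.5,.866,0]); C=np.array([.435,-.2526,.022])
k=r0.inv().apply(C-p); mt=r0.inv().apply(m); print("C in tool",k.round(4),"mouth in tool",mt.round(3))
# stand: level the mouth dir to +z by turning about tool x
rs=rot(-30,-42+90); rs=r0*(R.align_vectors([[0,0,1.]],[m])[0].__class__.from_rotvec([0,0,0])) if 0 else R.from_rotvec(np.radians(90)*np.cross(m,[0,0,1]))*r0
up=lambda z: np.array([.435,-.256,z])-rs.apply(k)
plan((p+[0,0,.08],r0),(up(.113),rs),(up(.034),rs)); print(rs.apply(mt),up(.033),rs.as_rotvec().round(3))
E
```

```text
C in tool [-0.0015 -0.0115  0.0081] mouth in tool [-0.004 -0.668  0.745]
t 12.85 pos [ 0.4294 -0.2651  0.0188] q [-0.26  0.37  1.64 -0.71  1.41  0.49] f [0.2 0.6 7.1] w 0.0332
   [ 0.0003 -0.0596 -0.0534] [0. 0. 0.]
   [ 0.0005 -0.0032  0.0033] [30.   0.   0.2]
   [ 0.0005 -0.0011  0.0045] [30.   0.   0.2]
   [0.0005 0.0013 0.0044] [30.   0.   0.2]
   [ 0.0003  0.0527 -0.0588] [0. 0. 0.]
[1.72789497e-05 2.99271408e-05 9.99977999e-01] [ 0.43780733 -0.25398321  0.01933423] [-0.712  0.197 -0.502]
```

>>> arm_command(series="0 -0.02 -0.018 0 0 0 0.02;0 -0.04 -0.036 0 0 0 0.02;0 -0.06 -0.053 0 0 0 0.02;0 -0.06 -0.053 0 0 0 0.02;0 -0.06 -0.053 0 0 0 0.02")

```text
clock: 13.27
ee_pos: [0.4306, -0.2642, 0.1005]
tool_rot: [-2.237, 0.599, -0.279]
wrist_force: [0.4, 0.1, -2.1]
grip_width: 0.0334
```

>>> arm_command(series="0 -0.003 0.003 30 0 0 0.02;0 -0.003 0.003 30 0 0 0.02;0 -0.003 0.003 30 0 0 0.02;0 -0.003 0.003 30 0 0 0.02;0 -0.003 0.003 30 0 0 0.02")

```text
clock: 13.68
ee_pos: [0.4323, -0.2616, 0.1009]
tool_rot: [-1.726, 0.461, -0.39]
wrist_force: [-0.4, -0.7, -1.3]
grip_width: 0.0336
```

>>> arm_command(series="0 -0.001 0.004 30 0 0 0.02;0 -0.001 0.004 30 0 0 0.02;0 -0.001 0.004 30 0 0 0.02;0 -0.001 0.004 30 0 0 0.02;0 -0.001 0.004 30 0 0 0.02")

```text
clock: 14.1
ee_pos: [0.433, -0.2589, 0.0993]
tool_rot: [-1.211, 0.324, -0.466]
wrist_force: [-0.4, 0.5, -1.3]
grip_width: 0.0334
```

>>> arm_command(series="0 0.001 0.004 30 0 0 0.02;0 0.001 0.004 30 0 0 0.02;0 0.001 0.004 30 0 0 0.02;0 0.001 0.004 30 0 0 0.02;0 0.001 0.004 30 0 0 0.02")

```text
clock: 14.52
ee_pos: [0.4335, -0.2553, 0.0964]
tool_rot: [-0.692, 0.19, -0.513]
wrist_force: [-1.0, -0.6, -2.6]
grip_width: 0.0334
```

```bash
python3 - <<'E'
from h import *
rs=R.from_rotvec([-.712,.197,-.502]); plan(([.4378,-.254,.030],rs),([.4378,-.254,.0193],rs))
E
```

```text
t 14.52 pos [ 0.4335 -0.2553  0.0964] q [-1.    0.32  1.59  0.75  1.68 -0.56] f [-1.  -0.6 -2.6] w 0.0334
   [ 0.003   0.0458 -0.0483] [-1.2 -0.1  0.5]
   [ 0.0001  0.0071 -0.008 ] [ 0. -0.  0.]
```

>>> arm_command(series="0.003 0.015 -0.016 -1.2 0 0.5 0.02;0.003 0.03 -0.032 -1.2 0 0.5 0.02;0.003 0.045 -0.047 -1.2 0 0.5 0.02;0.003 0.046 -0.048 -1.2 0 0.5 0.02;0.003 0.046 -0.048 -1.2 0 0.5 0.02")

```text
clock: 14.93
ee_pos: [0.4376, -0.2524, 0.0289]
tool_rot: [-0.71, 0.201, -0.501]
wrist_force: [-0.1, 0.7, -0.9]
grip_width: 0.0332
```

```bash
python3 - <<'E'
from h import *
rs=R.from_rotvec([-.712,.197,-.502]); plan(([.4378,-.254,.0193],rs))
E
```

```text
t 14.93 pos [ 0.4376 -0.2524  0.0289] q [-0.98  0.43  1.6   0.73  1.58 -0.62] f [-0.1  0.7 -0.9] w 0.0332
   [ 0.001   0.0054 -0.008 ] [-0.  -0.2 -0.1]
```

>>> arm_command(series="0 0.0015 -0.0016 0 0 0 0.02;0 0.003 -0.0033 0 0 0 0.02;0 0.0045 -0.005 0 0 0 0.02;0 0.006 -0.0066 0 0 0 0.02;0 0.006 -0.0066 0 0 0 0.02")

```text
clock: 15.35
ee_pos: [0.4378, -0.2527, 0.0206]
tool_rot: [-0.71, 0.2, -0.502]
wrist_force: [0.9, -0.5, 0.8]
grip_width: 0.0335
```

>>> arm_command(series="0 0.0005 -0.0006 0 0 0 0.02;0 0.001 -0.0012 0 0 0 0.02;0 0.001 -0.0012 0 0 0 0.02;0 0.001 -0.0012 0 0 0 0.02;0 0.001 -0.0012 0 0 0 0.02")

```text
clock: 15.77
ee_pos: [0.4378, -0.2527, 0.0205]
tool_rot: [-0.709, 0.199, -0.501]
wrist_force: [-5.1, 1.0, 10.0]
grip_width: 0.0335
```

>>> arm_command(series="0 0 0 0 0 0 0.045;0 0 0 0 0 0 0.06;0 0 0 0 0 0 0.065;0 0 0 0 0 0 0.065;0 0 0 0 0 0 0.065")

```text
clock: 16.18
ee_pos: [0.4378, -0.2527, 0.0203]
tool_rot: [-0.709, 0.199, -0.501]
wrist_force: [-0.2, 0.5, 0.4]
grip_width: 0.0652
```

>>> arm_command(series="0 -0.015 0 0 0 0 0.065;0 -0.035 0 0 0 0 0.065;0 -0.065 0 0 0 0 0.065;0 -0.1 0 0 0 0 0.065;0 -0.13 0 0 0 0 0.065")

```text
clock: 16.6
ee_pos: [0.3888, -0.3377, 0.108]
tool_rot: [-0.709, 0.199, -0.501]
wrist_force: [0.1, -0.3, -0.2]
grip_width: 0.0646
```

```bash
python3 - <<'E'
from h import *
from station import vision
F=55.1; C=[.6338,-.0352]
plan(([.42,-.25,.20],rot(F-90,0)),([*C,.11],rot(F-90)),([*C,.0065],rot(F-90)))
d=vision.read_camera("scene"); pickle.dump(d,open("scene5.pkl","wb"))
x0,y0=150,140; cv2.imwrite("pics/mat5.png",cv2.resize(d["img"][y0:y0+90,x0:x0+120],(800,600),interpolation=cv2.INTER_CUBIC)[:,:,::-1])
E
```

```text
t 16.6 pos [ 0.3888 -0.3377  0.108 ] q [-1.13  0.41  1.43  0.68  1.81 -0.61] f [ 0.1 -0.3 -0.2] w 0.0646
   [-0.009   0.0036  0.0647] [-24.1   2.1  -1.2]
   [-0.0111 -0.0233  0.0601] [-24.1   2.1  -1.2]
   [0.0262 0.045  0.1492] [-0. -0. -0.]
   [0.0262 0.045  0.1492] [-0. -0. -0.]
   [ 0.      0.1035 -0.    ] [-0.  0. -0.]
```

View pics/mat5.png

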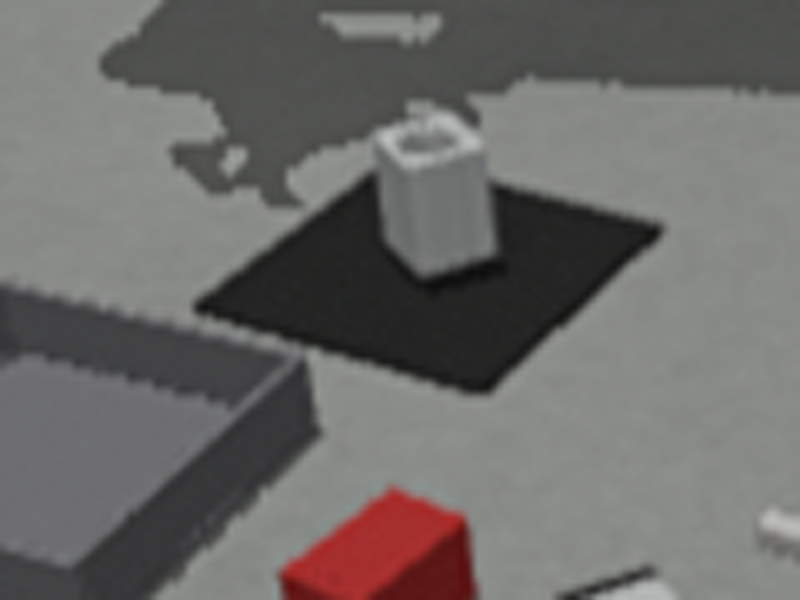

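The sleeve stands upright with its open end up (mouth at about (428,140)). Next I'll lift clear, then go to the far sleeve.

```bash
python3 - <<'E'
from h import *
from station import status
s=status.observe(); F=55.1; C=[.6338,-.0352]
plan((np.array(s["ee_pos"])+[-.03,-.02,.12],R.from_rotvec(s["tool_rot"])),([.42,-.20,.23],rot(F-90)),([*C,.11],rot(F-90)))
E
```

```text
t 16.65 pos [ 0.3883 -0.3422  0.1121] q [-1.14  0.41  1.42  0.68  1.81 -0.61] f [-2.  -2.4  2.9] w 0.0652
   [-0.0159 -0.1044  0.0675] [0. 0. 0.]
   [-0.0144  0.0643  0.0565] [-24.    2.1  -1. ]
   [-0.0178  0.0356  0.0771] [-24.    2.1  -1. ]
   [0.0405 0.06   0.1287] [ 0. -0.  0.]
   [0.0405 0.06   0.1287] [ 0. -0.  0.]
```

>>> arm_command(series="-0.016 -0.104 0.068 0 0 0 0.065;-0.016 -0.104 0.068 0 0 0 0.065;-0.016 -0.104 0.068 0 0 0 0.065;-0.016 -0.104 0.068 0 0 0 0.065;-0.016 -0.104 0.068 0 0 0 0.065")

```text
clock: 17.07
ee_pos: [0.3585, -0.363, 0.2351]
tool_rot: [-0.721, 0.192, -0.509]
wrist_force: [1.2, -0.7, 0.5]
grip_width: 0.0651
```

>>> arm_command(series="-0.014 0.064 0.057 -24 2 -1 0.065;-0.014 0.064 0.057 -24 2 -1 0.065;-0.014 0.064 0.057 -24 2 -1 0.065;-0.014 0.064 0.057 -24 2 -1 0.065;-0.014 0.064 0.057 -24 2 -1 0.065")

```text
clock: 17.48
ee_pos: [0.391, -0.2799, 0.2339]
tool_rot: [-1.125, 0.328, -0.5]
wrist_force: [-0.4, 0.3, -0.3]
grip_width: 0.0648
```

>>> arm_command(series="-0.018 0.036 0.077 -24 2 -1 0.065;-0.018 0.036 0.077 -24 2 -1 0.065;-0.018 0.036 0.077 -24 2 -1 0.065;-0.018 0.036 0.077 -24 2 -1 0.065;-0.018 0.036 0.077 -24 2 -1 0.065")

```text
clock: 17.9
ee_pos: [0.4217, -0.1965, 0.2299]
tool_rot: [-1.527, 0.467, -0.472]
wrist_force: [0.8, 0.0, -0.5]
grip_width: 0.0649
```

>>> arm_command(series="0.04 0.06 0.129 0 0 0 0.065;0.04 0.06 0.129 0 0 0 0.065;0.04 0.06 0.129 0 0 0 0.065;0.04 0.06 0.129 0 0 0 0.065;0.04 0.06 0.129 0 0 0 0.065")

```text
clock: 18.32
ee_pos: [0.5276, -0.1109, 0.1634]
tool_rot: [-1.524, 0.473, -0.462]
wrist_force: [-0.3, -0.4, -0.9]
grip_width: 0.0648
```

```bash
python3 - <<'E'
from h import *
F=55.1; C=[.6338,-.0352]
plan(([*C,.10],rot(F-90)),([*C,.0065],rot(F-90)))
E
```

```text
t 18.32 pos [ 0.5276 -0.1109  0.1634] q [-0.27  0.13  1.46 -0.    1.56  0.32] f [-0.3 -0.4 -0.9] w 0.0648
   [0.0456 0.0624 0.1227] [ 0.3  0.7 -0.3]
   [-0.      0.0935  0.    ] [ 0. -0. -0.]
```

>>> arm_command(series="0.0456 0.062 0.1227 0.3 0.7 -0.3 0.065;0.0456 0.062 0.1227 0.3 0.7 -0.3 0.065;0.0456 0.062 0.1227 0.3 0.7 -0.3 0.065;0.0456 0.062 0.1227 0.3 0.7 -0.3 0.065;0.0456 0.062 0.1227 0.3 0.7 -0.3 0.065")

```text
clock: 18.73
ee_pos: [0.6333, -0.0342, 0.0944]
tool_rot: [-1.517, 0.483, -0.469]
wrist_force: [-0.6, -0.2, -0.8]
grip_width: 0.0647
```

```bash
python3 - <<'E'
from h import *
F=55.1; C=[.6338,-.0352]
plan(([*C,.0065],rot(F-90)))
E
```

```text
t 18.73 pos [ 0.6333 -0.0342  0.0944] q [-0.11  0.44  1.22  0.    1.49  0.49] f [-0.6 -0.2 -0.8] w 0.0647
   [ 0.0017  0.0879 -0.0003] [ 0.1  0.1 -0.5]
```

>>> arm_command(series="0.0015 0.03 0 0 0 -0.5 0.065;0.0015 0.06 0 0 0 -0.5 0.065;0.0015 0.087 0 0 0 -0.5 0.065;0.0015 0.087 0 0 0 -0.5 0.065;0.0015 0.087 0 0 0 -0.5 0.065")

```text
clock: 19.15
ee_pos: [0.6321, -0.0365, 0.0059]
tool_rot: [-1.519, 0.482, -0.474]
wrist_force: [-0.3, -0.4, 0.8]
grip_width: 0.0649
```

>>> arm_command(series="0 0 0 0 0 0 0.02;0 0 0 0 0 0 0.02;0 0 0 0 0 0 0.02;0 0 0 0 0 0 0.02;0 0 0 0 0 0 0.02")

```text
clock: 19.57
ee_pos: [0.6334, -0.0371, 0.0086]
tool_rot: [-1.519, 0.479, -0.477]
wrist_force: [-1.6, -2.2, 6.3]
grip_width: 0.0334
```

>>> arm_command(series="0 -0.03 0 0 0 0 0.02;0 -0.07 0 0 0 0 0.02;0 -0.11 0 0 0 0 0.02;0 -0.14 0 0 0 0 0.02;0 -0.14 0 0 0 0 0.02")

```text
clock: 19.98
ee_pos: [0.6369, -0.0371, 0.1586]
tool_rot: [-1.516, 0.467, -0.488]
wrist_force: [-0.0, 0.6, 0.2]
grip_width: 0.0332
```

```bash
python3 - <<'E'
from h import *
plan(([.624,-.289,.15],rot(-35)),([.624,-.289,.0135],rot(-35)))
E
```

```text
t 19.98 pos [ 0.6369 -0.0371  0.1586] q [-0.12  0.39  1.15 -0.    1.58  0.49] f [-0.   0.6  0.2] w 0.0332
   [ 0.0668  0.0045 -0.1069] [-0.2  0.   0.3]
   [ 0.0669  0.0044 -0.1069] [-0.2  0.   0.3]
   [ 0.      0.1365 -0.    ] [-0. -0.  0.]
```

>>> arm_command(series="0.067 0 -0.107 0 0 0 0.02;0.067 0 -0.107 0 0 0 0.02;0.067 0 -0.107 0 0 0 0.02;0.067 0 -0.107 0 0 0 0.02;0.067 0 -0.107 0 0 0 0.02")

```text
clock: 20.4
ee_pos: [0.63, -0.1656, 0.1587]
tool_rot: [-1.515, 0.47, -0.491]
wrist_force: [-1.0, 0.5, -0.8]
grip_width: 0.0332
```

>>> arm_command(series="0.067 0 -0.107 0 0 0 0.02;0.067 0 -0.107 0 0 0 0.02;0.067 0 -0.107 0 0 0 0.02;0.067 0 -0.107 0 0 0 0.02;0.067 0 -0.107 0 0 0 0.02")

```text
clock: 20.82
ee_pos: [0.6227, -0.2929, 0.158]
tool_rot: [-1.514, 0.472, -0.492]
wrist_force: [0.4, -0.1, -1.1]
grip_width: 0.0334
```

```bash
python3 - <<'E'
from h import *
plan(([.624,-.289,.02],rot(-35)))
E
```

```text
t 20.82 pos [ 0.6227 -0.2929  0.158 ] q [-0.5   0.54  0.96  0.    1.63  0.12] f [ 0.4 -0.1 -1.1] w 0.0334
   [-0.0027  0.138   0.0031] [-0.3 -0.3  0.6]
```

>>> arm_command(series="-0.003 0.03 0.003 0 0 0.5 0.02;-0.003 0.07 0.003 0 0 0.5 0.02;-0.003 0.11 0.003 0 0 0.5 0.02;-0.003 0.135 0.003 0 0 0.5 0.02;-0.003 0.135 0.003 0 0 0.5 0.02")

```text
clock: 21.23
ee_pos: [0.6209, -0.2843, 0.0152]
tool_rot: [-1.509, 0.486, -0.473]
wrist_force: [0.4, 1.4, -2.0]
grip_width: 0.0332
```

>>> arm_command(series="0 0.002 0 0 0 0 0.02;0 0.004 0 0 0 0 0.02;0 0.004 0 0 0 0 0.02;0 0.004 0 0 0 0 0.02;0 0.004 0 0 0 0 0.02")

```text
clock: 21.65
ee_pos: [0.6217, -0.2846, 0.013]
tool_rot: [-1.51, 0.484, -0.475]
wrist_force: [0.2, 0.1, -0.7]
grip_width: 0.0332
```

>>> arm_command(series="0 0 0 0 0 0 0.05;0 0 0 0 0 0 0.055;0 0 0 0 0 0 0.055;0 0 0 0 0 0 0.055;0 0 0 0 0 0 0.055")

```text
clock: 22.07
ee_pos: [0.6217, -0.2847, 0.0131]
tool_rot: [-1.51, 0.484, -0.476]
wrist_force: [1.1, 0.4, 0.4]
grip_width: 0.0548
```

>>> arm_command(series="0 -0.03 0 0 0 0 0.055;0 -0.07 0 0 0 0 0.055;0 -0.11 0 0 0 0 0.055;0 -0.15 0 0 0 0 0.055;0 -0.19 0 0 0 0 0.055")

```text
clock: 22.48
ee_pos: [0.6219, -0.2862, 0.2052]
tool_rot: [-1.51, 0.484, -0.476]
wrist_force: [1.5, -0.9, -0.1]
grip_width: 0.0551
```

>>> arm_command(series="-0.18 0 0 0 0 0 0.055;-0.18 0 0 0 0 0 0.055;-0.18 0 0 0 0 0 0.055;-0.18 0 0 0 0 0 0.055;-0.18 0 0 0 0 0 0.055")

```text
clock: 22.9
ee_pos: [0.4711, -0.18, 0.2057]
tool_rot: [-1.509, 0.485, -0.473]
wrist_force: [0.2, -0.7, 0.2]
grip_width: 0.0548
```

```bash
python3 - <<'E'
from h import *
from station import vision,status
s=status.observe(); print(s["clock"],np.round(s["ee_pos"],3),np.round(s["wrist_force"],1))
a=vision.read_camera("scene"); pickle.dump(a,open("sceneF.pkl","wb"));b=vision.read_camera("top"); pickle.dump(b,open("topF.pkl","wb"))
A=a["img"][140:320,90:400]; B=b["img"][130:330,200:480]
o=np.hstack([cv2.resize(A,(400,232)),cv2.resize(B,(400,286))[:232]]); o=np.hstack([cv2.resize(A,(400,290),interpolation=3),cv2.resize(B,(400,290),interpolation=3)])
cv2.imwrite("pics/final.png",o[:,:,::-1])
E
```

```text
22.9 [ 0.471 -0.18   0.206] [ 0.2 -0.7  0.2]
```

View pics/final.png

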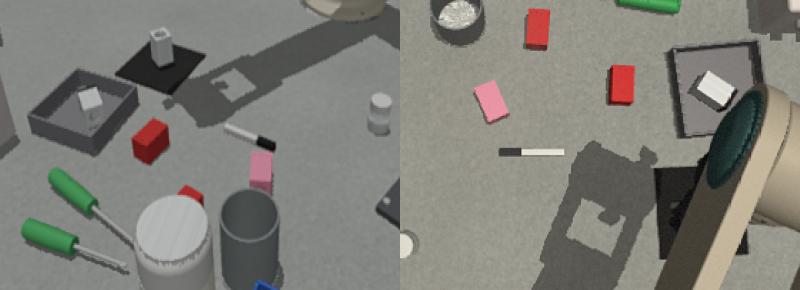

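The final view shows the fitting sleeve standing on the mat, the other lying in the tray, and the pen, jar and tin where they were. Handing in.

```bash
python3 -c "
from station import manip
print(manip.close_job())"
```

```text
the job is handed in; nothing more can be done
None
```

The job is done and handed in at about 23 s of the 72 s allowed.

- **Fit test:** I tried the near sleeve first and it fitted. After a light 16 N touch at the nose, it slid along the pin with almost no force. It stopped firmly at about 15 N after about 41 mm of the pin's 42 mm.
- **Home check:** the pixel check of its foot agreed with "home" to within about 2 px, which is roughly 3.5 mm, so it is looser than the force and travel readings. The touch at the nose came from the sleeve sitting about 3 mm too high, which I corrected.
- **Fitting sleeve:** I took it off the pin, laid it on the mat, regrasped it tilted and stood it up. Pictures show it upright on the mat with its open end up.
- **Other sleeve:** it lies flat in the tray, near the centre. I never tried it on the pin, because the first one fitting left it as the 17 mm one.
- **Final check:** the scene picture shows both sleeves in place, and the pen, jar and tin look unmoved. The gripper is clear of everything at 0.2 m height. The arm hid most of the mat from the top camera, so the upright pose was checked only in the scene view and by eye, with no angle measured.

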